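# Hang the roller carrier on the gravity rail and lock it in

## Task

Take the loaded roller carrier off its parking stand, hang it by its two wheels on the upper half of the sloped rail and let go, so that it rolls down to the stop. Once it rests at the stop, push the sliding gate shut behind it until the spring catch clicks and the gate stays shut by itself; push with feeling, stopping at the rubber buffer and not forcing the gate against it. Leave the other things on the table where they are.

Things in the scene. Friction and masses are not known exactly. Their poses are not given: they have to be found in the camera images.
- carrier: (All sizes in mm.) Roller carrier, aluminium, about 0.17 kg. From the end it is a C-shaped hook with its mouth to its +x. Origin: rail-top line midway between its two wheels, y along the rail, z up. Wheels at y -20 and 20, tread radius 9, flanges reach 5 below the origin; groove 8 wide flaring to 12. Side plate x -13 to -10. To unhook: lift 14 mm, move it 50 in its -x. To hang: the reverse, from the rail's -x side
- carrier_tab (a point): Centre of the carrier's grip tab: grey upright block on top, 10 thick along the carrier's x, 30 long along y, 36 high; 46 above the carrier's origin. Nothing stands beside it
- carrier_tray (a point): Middle of the carrier's tray, 75 below and 7 to the +x of its origin, underside; the tray is 40 (x) by 66 (y) and holds a bundle of dark temple shells up to 20 above this point. The rail (22 high) thus has a mouth of 50 mm, from the bundle's top (55 below the origin) to the flanges
- stand: Parking stand, fixed: foot plate 70 x 140, level piece of the same rail 130 long, its top 100 above the table, with a post at each end and small blocks just outside the carrier's wheels. Origin on the table under the middle; y along its rail. At the start the carrier hangs here, axes parallel to the stand's
- rail: Sloped rail, fixed: steel bar 5 thick (x), 22 high, 300 long. Origin: middle of its top edge; +y runs downhill along it (10 degrees down), z square to the top edge, +x away from the robot. At the lower end a dark stop block, face at y = 126; at the upper end a low block at y = -142. A post under each end, on a grey base
- rail_load (a point): Point on the rail's top edge in its upper half, 75 uphill of the middle: a good place for the carrier's origin when hanging it
- rail_home (a point): Point on the rail's top edge where the carrier's origin lies (within 3 mm) when its front wheel rests against the stop
- gate (a joint): Travel of the gate in m: 0 open; grows as it is pushed level along the rail's +x, across and just above the rail. A return spring (4 to 8 N) with 2 N friction opposes it. The catch is set anew each time: it clicks anywhere from 44 to 79 mm, at 10 to 15 N. 2 mm later the tab meets a stiff rubber buffer (6 N per mm). Latched, it stays, settling back 1 to 4 mm; else it springs open. Over 28 N breaks it
- gate_tab (a point): Centre of the push face (the side facing -x of the rail) of the upright steel tab on the gate's outer end: 30 wide, 6 thick, reaching 17 above and 24 below this point. The gate bar runs from it towards the rail, 23 to 31 below this point. The catch housing beyond the tab is up to 20 higher than this point. The near side of the tab is free
- parts_bin: Bystander: small open blue box, 60 x 85 x 28, in front of the rail
- side_cutters: Bystander: side cutters with blue handles, 120 x 49 x 12
- screwdriver_1: Bystander: screwdriver with a red handle, 163 long, 13 thick

How it is judged:
By the outcome, as a careful person would: the job done as asked, in the order asked, and still so for the second after the job is handed in, with the robot touching nothing.
It also fails if it takes over 72 s, if anything falls off the work surface, if the arm or the gripper's body presses on something with over 40 N, if the wrist force passes 120 N, or if a joint passes its speed limit or range.

## Robot

A 6-joint arm with a two-finger parallel gripper is mounted at the origin on a cart in front of the work surface, level with it; the furniture and walls round the work are solid. World frame = base frame: x ahead of the robot, y to its left, z up, the work surface at z = 0. Lengths are in mm, angles in rad, forces in N, time in s.
With the tool pointing down it reaches from about 400 to 925 mm from the base axis. Payload 3.4 kg.
Tool frame: the origin (TCP) lies midway between the tips of the shut fingers; the grasp point (between the pads) lies 19 mm behind it; y points along the fingers, x is the direction in which the jaws open and shut, and the axes are right-handed (so a half turn about y gives the same grasp; the last joint's range is limited). The gripper opens to 85 mm and grips with 20 to 120 N. Pads are 22 mm wide; open, the fingers measure 114 mm over their backs; the gripper's body (76 mm by 85 mm) begins 54 mm behind the grasp point. The pads swing forward as they close: fully open they stand 13 mm farther back than shut.
Start: joints at [-1.185, 0.307, 1.506, -0, 1.328, -0.073], TCP at [254.63, -515.553, 231.305] pointing down, gripper open.
Joint ranges: [-3.12, 3.12], [-1.05, 2.28], [0.14, 2.33], [-1.42, 4.57], [0.1, 2.73], [-2.68, 2.68]. Speed limits (rad/s): [2.57, 2.57, 3.14, 3.14, 3.14, 3.14].

## Interface

Orientations are given as a unit quaternion [w, x, y, z].
In Python, from rig import state, eyes, ticket, search_frame, spot_point gives the robot as it stands.
- The arm moves only by the tool servo_tool, never from a script. Its argument "moves" is a list of rows, each a list of 2 entries, a list of its own where there are three numbers: the shift along the tool's x, y, z in units of 25 mm (1.0 is 25 mm), then the turn about the tool's y in rad. A call has 1 to 5 rows; each row shifts and turns the commanded pose from where the row before left it, along the tool's axes as they then stand; what a row does not reach is not made up. A row lasts 1/12 s, in which the tool goes at most 41.7 mm and 7.16 degrees, less where a joint would pass 70% of its speed; a pose out of reach is approached as far as the arm can. A call is refused whole if a number of a shift passes 1 or a number of a turn 0.125, either way. A call with a gripper value outside its range is refused whole. "gripper" is the gripper's target within -1 to 1 (shut at 1, half-way at 0, fully open at -1), set as the call begins (left out, the last holds). The fingers move at their own pace and stop on an object; the grip force is fixed at half the most. Time passes only in rows, so rows that do not move let the fingers close. It gives the time, the measured TCP pose, the force and the opening at its end, in the units of the state.
- state(): the state, without advancing time (a new reading comes with each control period).
- eyes.read_camera(name): name is "scene" or "side" or "wrist"; returns the picture (480x640x3 uint8, red, green, blue); there is no depth.
- eyes.get_calibration(name): a dict with "camera_matrix" (3x3 intrinsics, pixels), "R" (3x3) and "t" (3): a world point X has camera coordinates R X + t. Camera axes: x right, y down, z forward; pixel columns grow to the right and rows downward; lengths in mm; the calibration is good to about 2 mm. A picture is of the moment at which its call begins: read the wrist's pose just before it. get_calibration takes no time and is no camera call; for the wrist camera it gives the pose at the moment of the call.
- ticket.close_job(): hands the job in, once; it reports no verdict.
Trained networks look in the newest picture that a camera, given by its name, has taken for a name from the list of things; names that differ only in an ending like _2 or _b are one class to them, and where a whole thing is asked for, a point or a joint stands for the part that bears it (a point fixed in the world has none). Each returns a list of dicts, best first, with "confidence" (0 to 1); they miss things now and then, are a little off and sometimes report something else, mostly with a low value. They report only what shows in the picture. A call takes as long as a camera call.
- search_frame(camera, target): "at" ([column, row] in pixels, amid what is visible of it).
- spot_point(camera, target): "at" ([column, row] in pixels: a listed point, or the origin of a listed thing).
The state is a dict: "t": time; "qpos": joint angles; "qd": joint speeds; "joint_efforts": joint torques, N m; "eef_pos": TCP position; "orientation": TCP orientation; "ft_force": force on the tool from outside, world axes, zero at the start; "ft_torque": the same for the moment, N m; "finger_gap": finger opening in mm.
Only numpy, scipy, OpenCV 4.12 (cv2) and the standard library are available. Lean on these libraries where they do the work, as an engineer would, in place of code of your own. Each camera call takes 0.05 s, during which the arm holds its last target. There are 200 camera calls.

## Working session

There is one attempt and no reset: what is moved stays moved. The work goes in short steps, Python scripts to look and compute and a tool call to move; the robot and the scene stay as the last step left them, time stands still between calls to the robot, and variables do not carry over. Pictures are saved under pics/ and viewed, about 8 in all and at most 12, crops included, and the job is handed in when it is done.

Besides the shell and the picture viewer there is one more tool, called after "Emit:" by a JSON object that holds its "fn" and its "kwargs". servo_tool: Moves the arm, as the interface text tells. Its arguments: {"type":"object","properties":{"moves":{"type":"array"},"gripper":{"type":"number"}},"required":["moves"]}

```bash
mkdir -p pics; ls; cat > h.py <<'E'
import numpy as np, cv2
from rig import state, eyes, ticket, search_frame, spot_point
def P(c):
    k=eyes.get_calibration(c); return np.array(k["camera_matrix"])@np.c_[np.array(k["R"]),np.array(k["t"])]
def tri(obs):
    A=[]
    for M,(u,v) in obs: A+= [u*M[2]-M[0], v*M[2]-M[1]]
    X=np.linalg.svd(np.array(A))[2][-1]; X=X[:3]/X[3]
    err=[float(np.hypot(*( (M@np.r_[X,1])[:2]/(M@np.r_[X,1])[2]-uv))) for M,uv in obs]
    return X,err
def save(c,n):
    im=np.array(eyes.read_camera(c)); cv2.imwrite(f"pics/{n}.png",im[:,:,::-1]); return im
E
python3 - <<'E'
from h import *
print(state())
save("scene","s0");save("side","d0")
a=cv2.imread("pics/s0.png");b=cv2.imread("pics/d0.png")
for n in ["carrier","carrier_tab","carrier_tray","stand","rail","rail_load","rail_home","gate_tab","parts_bin","side_cutters","screwdriver_1"]:
    o=[]
    for c in ("scene","side"):
        r=spot_point(c,n); print(n,c,[(np.round(q["at"],1).tolist(),round(q["confidence"],2)) for q in r[:2]])
        if r:o.append((P(c),np.array(r[0]["at"])))
    if len(o)==2: X,e=tri(o); print("   ",X.round(1),np.round(e,1))
for c in("scene","side"):
    k=eyes.get_calibration(c);print(c,(-np.array(k["R"]).T@np.array(k["t"])).round())
E
```

```text
pics
{'t': 0.0, 'qpos': array([-1.18550101e+00,  3.07573829e-01,  1.50767319e+00,  9.39649193e-06,
        1.32841256e+00, -7.34770004e-02]), 'qd': array([-1.36261053e-04, -3.13927317e-04, -8.39343625e-04,  5.85448153e-05,
        6.92640060e-04,  4.87804415e-04]), 'joint_efforts': array([ 2.50611320e-04, -4.57548559e+01, -2.51919687e+01, -4.89081813e-04,
        1.32819044e-02,  3.30736577e-05]), 'eef_pos': array([ 254.36554551, -514.89377366,  230.3806526 ]), 'orientation': array([ 0.60102507, -0.6001594 ,  0.37380246, -0.37262485]), 'ft_force': array([-0.53254229, -0.40886728,  0.74422652]), 'ft_torque': array([0.04219268, 0.03482463, 0.01917631]), 'finger_gap': 85.51392632982294}
carrier scene [([329.7, 272.8], 0.55)]
carrier side [([293.3, 293.3], 0.61)]
    [ 464.3 -299.2   97.6] [0.2 0.3]
carrier_tab scene [([328.2, 250.5], 0.62), ([330.5, 322.8], 0.62)]
carrier_tab side [([292.8, 270.8], 0.83)]
    [ 465.3 -293.5  138.3] [0.8 1.2]
carrier_tray scene [([330.4, 310.6], 0.74), ([331.5, 323.0], 0.51)]
carrier_tray side [([299.9, 326.3], 0.71)]
    [ 476.4 -294.5   13.8] [0.4 0.6]
[... 355 characters left out ...]
4, 224.3], 0.58)]
    [ 636.4 -207.   145.8] [2.2 3.5]
rail_home scene [([277.5, 188.5], 0.8)]
rail_home side [([345.8, 194.8], 0.76)]
    [639.5 -36.9 116.6] [2. 3.]
gate_tab scene [([245.4, 191.2], 0.77), ([331.1, 273.1], 0.17)]
gate_tab side [([277.1, 199.1], 0.81)]
    [ 475.  -109.6  180.9] [2. 3.]
parts_bin scene [([239.5, 295.4], 0.68), ([327.9, 275.6], 0.44)]
parts_bin side [([261.3, 277.6], 0.78)]
    [ 433.2 -121.5   -3.4] [0.4 0.6]
side_cutters scene [([186.8, 288.8], 0.91)]
side_cutters side [([232.6, 259.8], 0.55)]
    [ 3.826e+02 -4.010e+01 -1.000e-01] [1.4 1.9]
screwdriver_1 scene []
screwdriver_1 side [([368.3, 391.7], 0.89)]
scene [-218. -784.  619.]
side [ 338. -909.  631.]
```

View pics/s0.png

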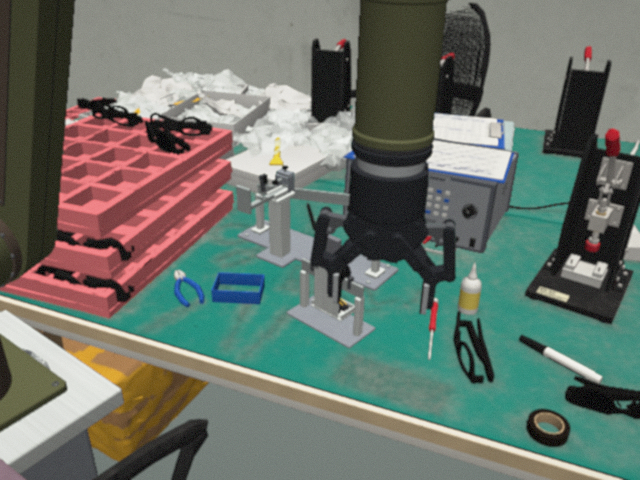

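View pics/d0.png

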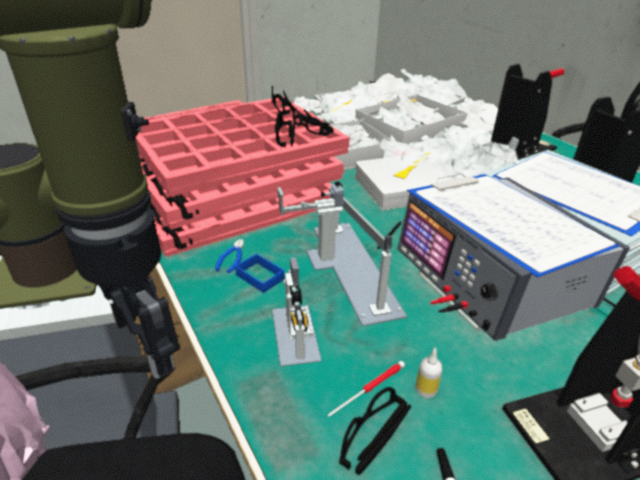

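The scene view shows the stand with the carrier near (330,290), partly hidden by the gripper. In the side view the carrier is at (295,295), and the rail runs from (385,240) to (340,190) with the gate tab at (282,200). I'll zoom in to get the yaws.

```bash
python3 - <<'E'
from h import *
b=cv2.imread("pics/d0.png")
c=np.vstack([cv2.resize(b[170:330,250:420],None,fx=4.7,fy=3.75,interpolation=cv2.INTER_CUBIC)])
cv2.imwrite("pics/c0.png",c[:600,:800])
c1=cv2.resize(b[245:375,250:350],None,fx=4.6,fy=4.6,interpolation=cv2.INTER_CUBIC)
cv2.imwrite("pics/c1.png",c1)
s=state()
import scipy.spatial.transform as T
q=s["orientation"];print(T.Rotation.from_quat([q[1],q[2],q[3],q[0]]).as_matrix().round(3))
save("wrist","w0")
E
```

```text
[[ 0.443 -0.     0.897]
 [-0.897  0.     0.443]
 [-0.    -1.    -0.   ]]
```

View pics/c0.png

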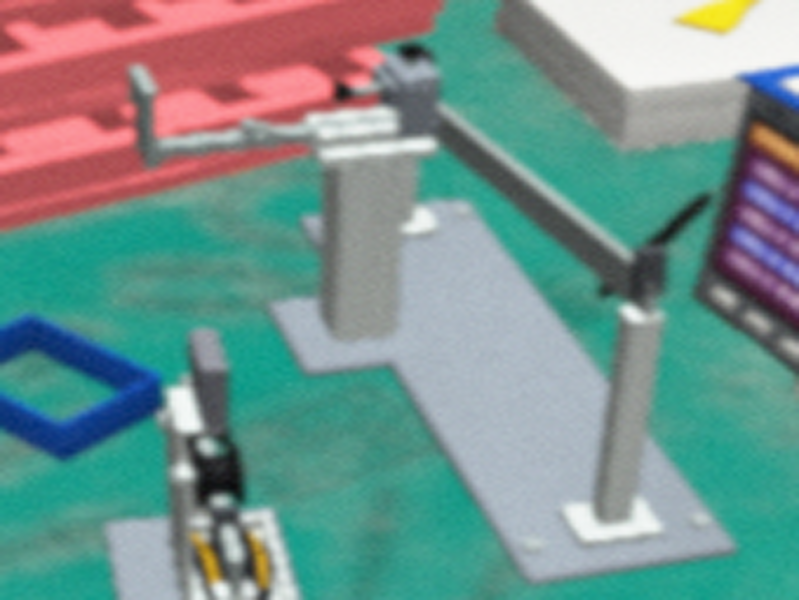

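View pics/c1.png

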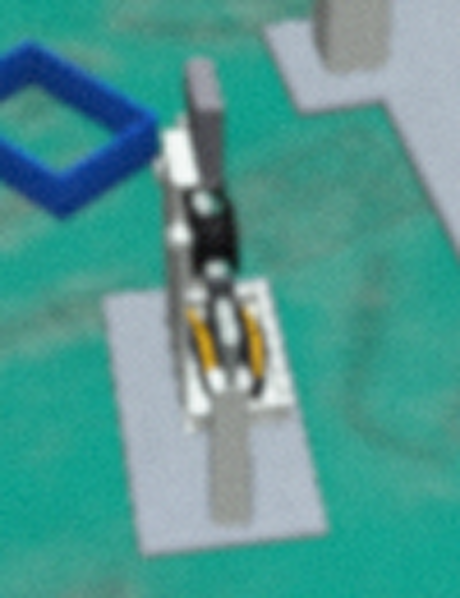

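The crops show the stand plate corners, the rail's base edges, and the gate tab upright at (143,105) in crop c0. Next I'll compute the yaws.

```bash
cat >> h.py <<'E'
def onz(c,uv,z,M=None):
    M=P(c) if M is None else M; A=np.c_[M[:,:2],-np.array([uv[0],uv[1],1])]; return np.linalg.solve(A,-(M[:,2]*z+M[:,3]))[:2]
E
python3 - <<'E'
from h import *
f=lambda p:(250+p[0]/4.6,245+p[1]/4.6); g=lambda p:(250+p[0]/4.7,170+p[1]/3.75)
for z in(0,6):
  q=[onz("side",f(p),z) for p in[(105,295),(270,285),(328,530),(143,555)]]
  print("stand",z,np.round(q,1).tolist(),np.mean(q,0).round(1))
  for a,b in((3,0),(2,1)): d=q[b]-q[a];print(np.hypot(*d).round(1),np.degrees(np.arctan2(-d[0],d[1])).round(1))
  e=[onz("side",g(p),z) for p in[(530,580),(390,365),(735,548),(470,203)]]
  print("base",np.round(e,1).tolist())
  for a,b in((0,1),(2,3)): d=e[b]-e[a];print(np.hypot(*d).round(1),np.degrees(np.arctan2(-d[0],d[1])).round(1))
E
```

```text
stand 0 [[439.0, -224.7], [507.6, -234.9], [496.4, -370.4], [427.3, -365.8]] [ 467.6 -299. ]
141.7 -4.7
136.0 -4.7
base [[593.7, -305.8], [588.7, -124.9], [681.9, -303.6], [678.1, 32.5]]
180.9 1.6
336.2 0.7
stand 6 [[438.0, -231.2], [506.0, -241.3], [494.9, -375.6], [426.5, -371.0]] [ 466.4 -304.8]
140.3 -4.7
134.7 -4.7
base [[591.2, -311.5], [586.3, -132.3], [678.6, -309.4], [674.8, 23.6]]
179.2 1.6
333.0 0.7
```

Emit:
{"fn": "servo_tool", "kwargs": {"moves": [[[0,-0.4,0],-0.125],[[0,-0.4,0],-0.125],[[0,-0.4,0],-0.125],[[0,-0.4,0],-0.125],[[0,-0.4,0],-0.125]]}}

```text
t: 1.67
eef_pos: [254.6, -515.5, 281.7]
orientation: [0.687, -0.687, 0.168, -0.168]
ft_force: [0.1, -0.2, 1.0]
finger_gap: 85.0
```

Emit:
{"fn": "servo_tool", "kwargs": {"moves": [[[0,0,0],-0.125],[[0,0,0],-0.125],[[0,0,0],-0.125],[[0,0,0],-0.03],[[0.8,0,0.8],0]]}}

```text
t: 2.08
eef_pos: [273.8, -500.1, 281.2]
orientation: [-0.705, 0.707, -0.031, 0.029]
ft_force: [1.0, -0.2, 0.9]
finger_gap: 85.6
```

Emit:
{"fn": "servo_tool", "kwargs": {"moves": [[[0.8,0,1],0],[[0.8,0,1],0],[[0.8,0,1],0],[[0.8,0,1],0],[[0.8,0,1],0]]}}

```text
t: 2.5
eef_pos: [386.9, -379.7, 281.4]
orientation: [-0.706, 0.707, -0.029, 0.029]
ft_force: [0.3, -0.6, 0.4]
finger_gap: 85.5
```

```bash
cat >> h.py <<'E'
def yaw():
    from scipy.spatial.transform import Rotation as R
    q=state()["orientation"];m=R.from_quat([q[1],q[2],q[3],q[0]]).as_matrix();return m
def plan(x,y,z,a):  # TCP target, yaw deg -> tool units after turning
    m=yaw();cur=np.degrees(np.arctan2(m[1,0],m[0,0]));p=state()["eef_pos"]
    t=-np.radians((a-cur+180)%360-180); r=np.radians(a);d=np.array([x,y,z])-p
    print("cur",np.round(p,1),"yaw",cur.round(2),"tilt",m[:,1].round(3),"turn",t.round(3),"x",((d[0]*np.cos(r)+d[1]*np.sin(r))/25).round(2),"y",(-d[2]/25).round(2),"z",((-d[0]*np.sin(r)+d[1]*np.cos(r))/25).round(2))
E
python3 - <<'E'
from h import *
plan(466,-299,127,-4.7)
save("wrist","w1");k=eyes.get_calibration("wrist");R=np.array(k["R"]);print((-R.T@np.array(k["t"])).round(),R[2].round(2),R[0].round(2))
M=P("wrist")
for n in ["carrier","carrier_tab","stand","rail","rail_load","rail_home","gate_tab"]:
    r=spot_point("wrist",n);print(n,[(np.round(q["at"],1).tolist(),round(q["confidence"],2)) for q in r[:2]])
    if n=="carrier_tab" and r: print(onz("wrist",r[0]["at"],146))
E
```

```text
cur [ 386.9 -379.7  281.4] yaw -4.72 tilt [ 0. -0. -1.] turn -0.0 x 2.89 y 6.18 z 3.48
[ 396. -300.  423.] [-0.02 -0.29 -0.96] [ 1.   -0.08  0.  ]
carrier [([405.5, 121.7], 0.84)]
carrier_tab [([407.1, 118.6], 0.54)]
[ 455.03720161 -300.11989213]
stand [([384.5, 120.6], 0.96)]
rail []
rail_load []
rail_home []
gate_tab []
```

Emit:
{"fn": "servo_tool", "kwargs": {"moves": [[[0.7,0,0.7],0],[[0.7,0,0.7],0],[[0.7,0,0.7],0],[[0.6,0,0.6],0],[[0,0,0],0]]}}

```text
t: 3.32
eef_pos: [460.9, -318.0, 281.2]
orientation: [0.707, -0.706, 0.028, -0.029]
ft_force: [0.1, -0.1, -0.2]
finger_gap: 85.5
```

```bash
python3 - <<'E'
from h import *
plan(466,-299,127,-4.7)
save("wrist","w2")
for n,z in [("carrier",100),("carrier_tab",146),("stand",0),("carrier_tray",25)]:
    r=spot_point("wrist",n);print(n,[(np.round(q["at"],1).tolist(),round(q["confidence"],2)) for q in r[:2]])
    if r: print(onz("wrist",r[0]["at"],z))
E
```

```text
cur [ 460.9 -318.   281.2] yaw -4.64 tilt [ 0.002  0.001 -1.   ] turn 0.001 x 0.14 y 6.17 z 0.78
carrier [([321.4, 201.9], 0.68), ([327.8, 189.2], 0.15)]
[ 462.71226659 -301.8251518 ]
carrier_tab [([325.9, 216.2], 0.61)]
[ 465.05931377 -304.75283278]
stand []
carrier_tray [([325.8, 191.3], 0.95)]
[ 467.00663652 -305.08339993]
```

View pics/w2.png

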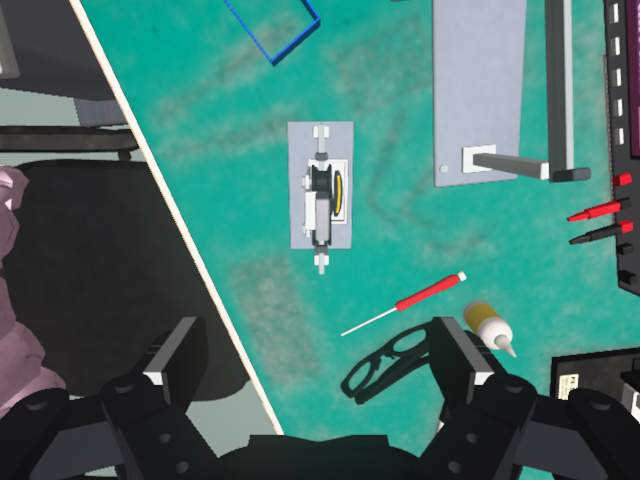

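Clear view: the stand is aligned with the image's vertical, the tab top is around (323,222), the rail's top edge runs from (558,0) to (571,172), and the base's left edge is at column 433.

```bash
python3 - <<'E'
from h import *
im=cv2.imread("pics/w2.png")
cv2.imwrite("pics/c2.png",np.hstack([cv2.resize(im[115:280,275:365],None,fx=3.6,fy=3.6,interpolation=cv2.INTER_CUBIC),cv2.resize(im[0:165,510:610],None,fx=3.6,fy=3.6,interpolation=cv2.INTER_CUBIC)]))
np.save("Mw2.npy",P("wrist")); M=P("wrist")
for z,pts in((0,[(289,122),(353,122),(351,248),(290,248)]),(5,[(433,0),(434,186)])):
    q=[onz(0,p,z,M) for p in pts];print(z,np.round(q,1).tolist(),np.mean(q,0))
q=[onz(0,(433,0),5,M),onz(0,(434,186),5,M)];d=q[0]-q[1];print(np.degrees(np.arctan2(-d[0],d[1])))
E
```

```text
0 [[434.3, -232.9], [501.5, -238.6], [491.1, -377.0], [420.5, -371.0]] [ 461.85992418 -304.89559434]
5 [[583.4, -134.9], [585.3, -312.4]] [ 584.35308173 -223.6746512 ]
0.5982548541947175
```

View pics/c2.png

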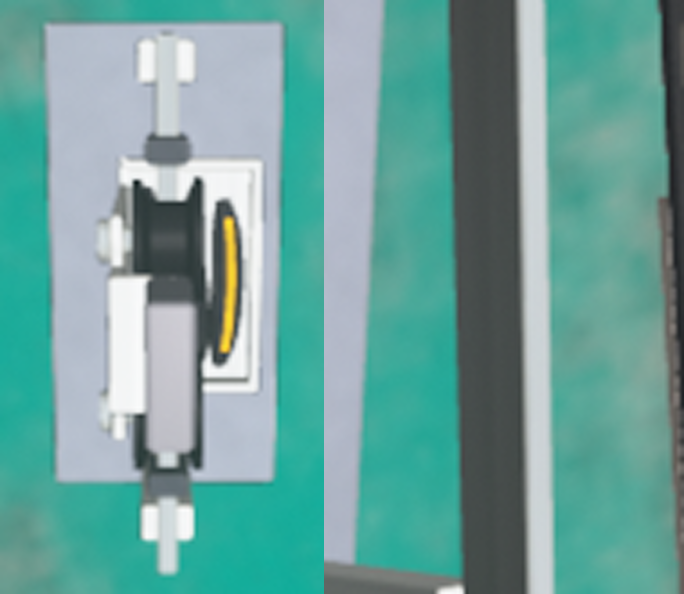

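```bash
python3 - <<'E'
from h import *
M=np.load("Mw2.npy")
print("tab",onz(0,(322.5,220),164,M)," corners",onz(0,(275+147/3.6,115+303/3.6),164,M),onz(0,(275+147/3.6,115+453/3.6),164,M))
print("standrail",onz(0,(321.7,115+35/3.6),100,M),onz(0,(321.7,115+570/3.6),100,M))
q=[]
for p in((567.2,0),(570,165)):
    z=140
    for i in range(30): x,y=onz(0,p,z,M); z=146-(y+207)*.176
    q.append((x,y,z))
q=np.array(q);d=q[0]-q[1];print(q.round(1),np.degrees(np.arctan2(-d[0],d[1])))
plan(463.5,-301.5,127,-4.7)
E
```

```text
tab [ 462.27093732 -303.42814143]  corners [ 458.92119861 -288.53015895] [ 456.35092185 -318.03143683]
standrail [ 467.48199317 -239.84856011] [ 456.96813858 -367.2731323 ]
[[ 630.7 -177.8  140.9]
 [ 632.5 -280.8  159. ]] 0.9823783068488543
cur [ 457.9 -320.1  281.2] yaw -4.79 tilt [-0.001 -0.    -1.   ] turn -0.002 x 0.16 y 6.17 z 0.76
```

Emit:
{"fn": "servo_tool", "kwargs": {"moves": [[[0.18,0.5,0.74],0],[[0,0.8,0],0],[[0,0.8,0],0],[[0,0.4,0],0],[[0,0,0],0]]}}

```text
t: 3.98
eef_pos: [462.7, -300.6, 216.3]
orientation: [0.708, -0.705, 0.031, -0.028]
ft_force: [-1.0, -0.5, -0.4]
finger_gap: 85.4
```

```bash
python3 - <<'E'
from h import *
for i in range(4):
    s=state();print(s["eef_pos"].round(1));eyes.read_camera("side")
M=P("wrist");im=save("wrist","w3");plan(462.3,-303.4,127,-4.7);np.save("Mw3.npy",M)
im=im[:,:,::-1];cv2.imwrite("pics/c3.png",cv2.resize(im[60:360,160:500],None,fx=2,fy=2))
E
```

```text
[ 462.7 -300.6  216.3]
[ 463.7 -301.2  217.9]
[ 464.6 -301.8  219. ]
[ 465.1 -302.   219.7]
cur [ 465.5 -302.   220.1] yaw -4.73 tilt [ 0.002 -0.002 -1.   ] turn -0.0 x -0.12 y 3.73 z -0.07
```

View pics/c3.png

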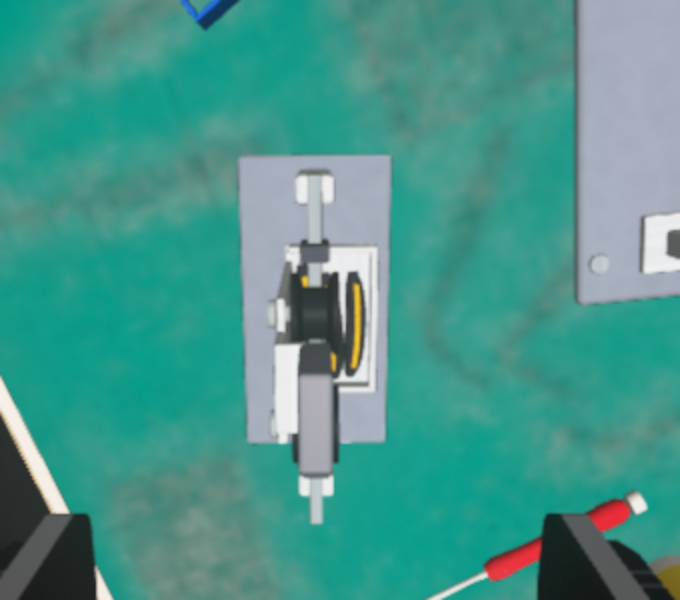

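The tab top is centred at px (318,272), laterally in line with the midpoint of the fingers. Next I'll check the offset along the tab.

```bash
python3 - <<'E'
from h import *
M=np.load("Mw3.npy");t=onz(0,(318.2,272.5),164,M);print(t);plan(t[0],t[1],127,-4.7)
print(onz(0,(160+316/2,60+170/2),100,M),onz(0,(160+316/2,60+522/2),100,M))
E
```

```text
[ 465.6483616  -300.74428508]
cur [ 465.5 -302.   220.1] yaw -4.73 tilt [ 0.002 -0.002 -1.   ] turn -0.0 x 0.0 y 3.73 z 0.05
[ 471.16323858 -235.18458498] [ 460.23594312 -364.47861105]
```

Emit:
{"fn": "servo_tool", "kwargs": {"moves": [[[0,0.8,0],0],[[0,0.8,0],0],[[0,0.8,0],0],[[0,0.8,0],0],[[0,0.5,0.04],0]], "gripper": 0}}

```text
t: 4.65
eef_pos: [464.9, -300.2, 125.6]
orientation: [-0.706, 0.707, -0.029, 0.029]
ft_force: [0.1, 0.3, -0.2]
finger_gap: 42.9
```

Emit:
{"fn": "servo_tool", "kwargs": {"moves": [[[0,0,0],0],[[0,0,0],0],[[0,0,0],0],[[0,0,0],0]]}}

```text
t: 4.98
eef_pos: [466.1, -300.9, 127.9]
orientation: [-0.706, 0.707, -0.028, 0.03]
ft_force: [-0.5, -0.1, -0.9]
finger_gap: 42.4
```

Emit:
{"fn": "servo_tool", "kwargs": {"moves": [[[0,0,0],0],[[0,0,0],0],[[0,0,0],0],[[0,0,0],0],[[0,0,0],0]], "gripper": 1}}

```text
t: 5.4
eef_pos: [463.4, -299.9, 127.0]
orientation: [-0.706, 0.707, -0.03, 0.028]
ft_force: [-4.4, 0.3, 4.5]
finger_gap: 16.0
```

Emit:
{"fn": "servo_tool", "kwargs": {"moves": [[[0,0,0],0],[[0,0,0],0],[[0,0,0],0],[[0,0,0],0]]}}

```text
t: 5.73
eef_pos: [463.3, -299.9, 127.0]
orientation: [-0.706, 0.707, -0.03, 0.028]
ft_force: [-4.1, 0.4, 5.1]
finger_gap: 16.1
```

Gap 16 instead of 10, with side and upward force, so the fingertips probably caught the bracket under the tab. I'll reopen, go up 9 mm and grip again.

Emit:
{"fn": "servo_tool", "kwargs": {"moves": [[[0,0,0],0],[[0,0,0],0],[[0,-0.1,0],0],[[0,-0.25,0],0],[[0,0,0],0]], "gripper": 0.2}}

```text
t: 6.15
eef_pos: [465.9, -300.6, 136.3]
orientation: [-0.706, 0.707, -0.028, 0.03]
ft_force: [1.3, -0.0, -0.0]
finger_gap: 34.4
```

Emit:
{"fn": "servo_tool", "kwargs": {"moves": [[[0,0,0],0],[[0,0,0],0],[[0,0,0],0]]}}

```text
t: 6.4
eef_pos: [465.0, -300.0, 135.0]
orientation: [0.707, -0.706, 0.029, -0.029]
ft_force: [0.1, 0.1, -0.0]
finger_gap: 34.1
```

```bash
python3 - <<'E'
from h import *
s=state();print(s["eef_pos"],s["ft_force"],s["finger_gap"])
im=save("wrist","w4")[:,:,::-1];cv2.imwrite("pics/c4.png",cv2.resize(im[150:450,150:490],None,fx=2,fy=2))
E
```

```text
[ 464.98307824 -299.9963701   135.00493984] [ 0.07183732  0.12633968 -0.02930495] 34.127087982011346
```

View pics/c4.png

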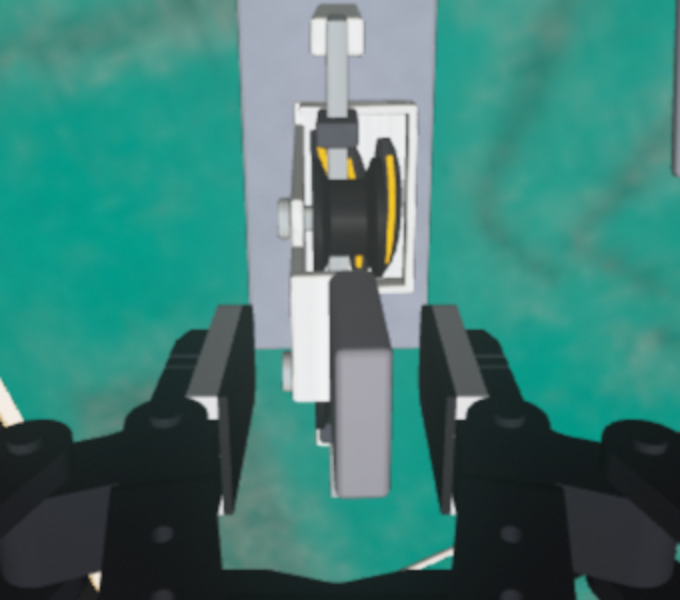

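The bracket (white, left of the tab) is what the left finger hit, and the tab now sits about 4 mm to the right of the finger centre. I'll recentre, go up 3 mm more and grip.

Emit:
{"fn": "servo_tool", "kwargs": {"moves": [[[0.15,-0.12,0],0],[[0,0,0],0],[[0,0,0],0]]}}

```text
t: 6.7
eef_pos: [469.2, -300.6, 138.3]
orientation: [-0.706, 0.707, -0.029, 0.029]
ft_force: [-0.3, -0.5, -0.4]
finger_gap: 34.1
```

Emit:
{"fn": "servo_tool", "kwargs": {"moves": [[[0,0,0],0],[[0,0,0],0],[[0,0,0],0],[[0,0,0],0],[[0,0,0],0]], "gripper": 1}}

```text
t: 7.12
eef_pos: [467.9, -300.2, 138.1]
orientation: [0.707, -0.706, 0.029, -0.028]
ft_force: [-2.9, -0.0, 3.1]
finger_gap: 9.1
```

Emit:
{"fn": "servo_tool", "kwargs": {"moves": [[[0,0,0],0],[[0,0,0],0],[[0,0,0],0]]}}

```text
t: 7.37
eef_pos: [468.0, -300.2, 138.1]
orientation: [0.707, -0.706, 0.029, -0.029]
ft_force: [-4.4, 0.6, 4.7]
finger_gap: 9.1
```

Gripped (9.1 mm). Lifting about 17 mm, then backing out toward -x.

Emit:
{"fn": "servo_tool", "kwargs": {"moves": [[[-0.04,-0.2,0],0],[[-0.04,-0.25,0],0],[[0,-0.25,0],0],[[0,0,0],0]]}}

```text
t: 7.7
eef_pos: [468.2, -301.0, 157.1]
orientation: [-0.706, 0.707, -0.028, 0.03]
ft_force: [1.3, 0.9, -1.6]
finger_gap: 8.8
```

Emit:
{"fn": "servo_tool", "kwargs": {"moves": [[[0,0,0],0],[[0,0,0],0]]}}

```text
t: 7.87
eef_pos: [467.0, -300.2, 155.7]
orientation: [-0.706, 0.707, -0.029, 0.029]
ft_force: [-1.2, 0.0, -2.4]
finger_gap: 8.8
```

```bash
python3 - <<'E'
from h import *
s=state();print(s["eef_pos"],s["ft_force"],s["ft_torque"],s["finger_gap"])
im=save("side","d1")[:,:,::-1];w=save("wrist","w5")[:,:,::-1]
cv2.imwrite("pics/c5.png",np.hstack([cv2.resize(im[235:365,235:335],None,fx=4,fy=4,interpolation=cv2.INTER_CUBIC),cv2.resize(w[150:410,200:400],None,fx=2,fy=2)]))
E
```

```text
[ 467.03464997 -300.2488628   155.67419863] [-1.23232884  0.00713966 -2.35765942] [-0.00475129  0.00748869 -0.01860123] 8.797023484154185
```

View pics/c5.png

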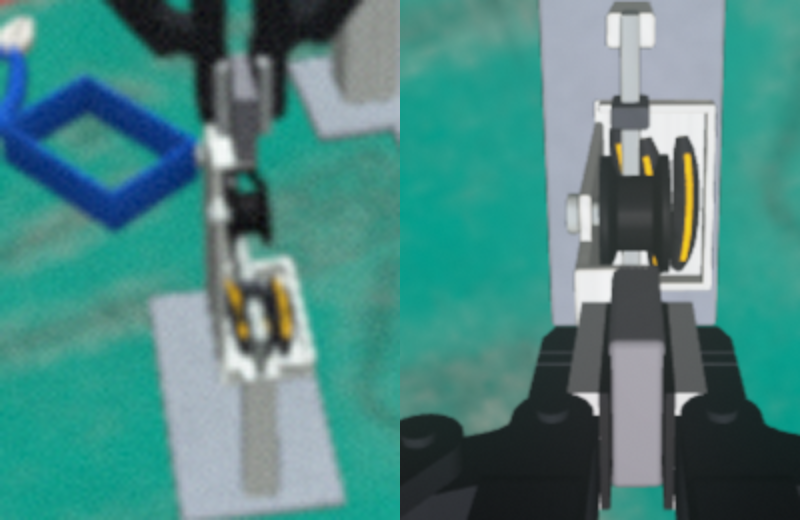

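The carrier is held cleanly (about 2 N) and clear of the stand rail. Backing out, going up, turning, and moving to the rail's near side.

Emit:
{"fn": "servo_tool", "kwargs": {"moves": [[[-0.6,0,0],0],[[-0.9,0,0],0],[[-0.9,0,0],0],[[0,-0.8,0],0],[[0,-1,0],0]]}}

```text
t: 8.38
eef_pos: [403.5, -293.1, 198.4]
orientation: [0.708, -0.705, 0.032, -0.027]
ft_force: [1.5, -0.8, -1.0]
finger_gap: 9.2
```

Emit:
{"fn": "servo_tool", "kwargs": {"moves": [[[0,-1,0],-0.048],[[0,0,0.4],-0.048],[[0.6,0,0.6],0],[[0.8,0,0.6],0],[[0.8,0,0.6],0]]}}

```text
t: 8.8
eef_pos: [461.7, -239.0, 225.7]
orientation: [-0.707, 0.707, 0.004, -0.004]
ft_force: [0.3, -0.5, -1.5]
finger_gap: 8.8
```

Emit:
{"fn": "servo_tool", "kwargs": {"moves": [[[0.8,0,0.6],0],[[0.8,0,0.4],0],[[0.8,0,0],0],[[0.8,0,0],0],[[0.6,0,0],0]]}}

```text
t: 9.22
eef_pos: [557.9, -212.6, 225.1]
orientation: [0.707, -0.707, -0.005, 0.005]
ft_force: [0.2, -0.4, -1.7]
finger_gap: 9.1
```

Emit:
{"fn": "servo_tool", "kwargs": {"moves": [[[0,0,0],0],[[0,0,0],0],[[0,0,0],0],[[0,0,0],0]]}}

```text
t: 9.55
eef_pos: [555.0, -213.1, 225.3]
orientation: [0.707, -0.707, -0.004, 0.005]
ft_force: [0.5, -0.0, -0.5]
finger_gap: 9.1
```

```bash
python3 - <<'E'
from h import *
save("wrist","w6");M=P("wrist");np.save("Mw6.npy",M);plan(633,-206,200,.8)
save("scene","s6");save("side","d6")
for n in ["rail","rail_load","rail_home","carrier","gate_tab"]:
    o=[]
    for c in ("scene","side","wrist"):
        r=spot_point(c,n); print(n,c,[(np.round(q["at"],1).tolist(),round(q["confidence"],2)) for q in r[:2]])
        if r and r[0]["confidence"]>.4:o.append((P(c),np.array(r[0]["at"])))
    if len(o)>=2: X,e=tri(o); print("   ",X.round(1),np.round(e,1))
E
```

```text
cur [ 555.1 -213.2  225.4] yaw 0.77 tilt [-0.001  0.    -1.   ] turn -0.001 x 3.12 y 1.02 z 0.24
rail scene [([316.2, 190.0], 0.8), ([186.3, 289.9], 0.37)]
rail side [([353.6, 215.2], 0.89)]
rail wrist [([453.1, 142.5], 0.58)]
    [ 626.5 -144.5  142.2] [ 1.3  3.7 10.4]
rail_load scene [([346.3, 197.1], 0.71)]
rail_load side [([368.7, 225.4], 0.9)]
rail_load wrist [([448.2, 265.7], 0.64)]
    [ 629.8 -212.5  151. ] [1.7 2.7 7.8]
rail_home scene [([275.6, 185.8], 0.64)]
rail_home side [([341.4, 194.5], 0.67), ([333.1, 219.4], 0.24)]
rail_home wrist []
    [626.8 -43.9 126.6] [1.  1.4]
carrier scene [([320.0, 187.6], 0.77)]
carrier side [([331.9, 223.0], 0.87)]
carrier wrist [([316.1, 285.8], 0.62)]
    [ 554.5 -212.8  185.6] [4.2 6.6 1.5]
gate_tab scene [([244.5, 190.2], 0.64), ([240.5, 295.6], 0.53)]
gate_tab side [([276.5, 196.3], 0.76), ([343.0, 194.0], 0.18)]
gate_tab wrist [([165.6, 35.5], 0.76)]
    [481.6 -98.5 177.8] [ 1.7  3.4 12.8]
```

View pics/w6.png

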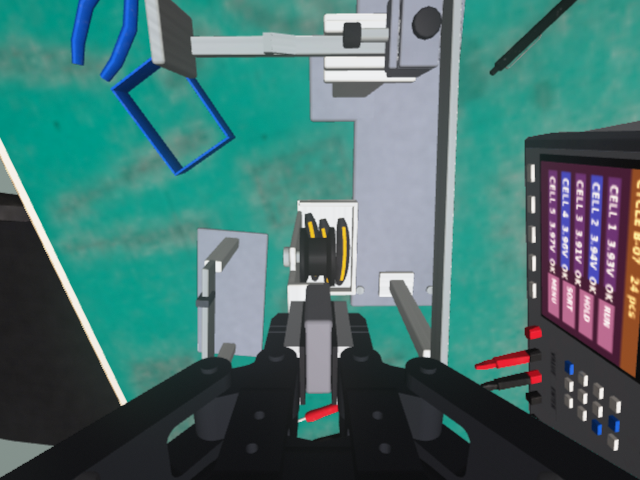

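The carrier is in front of the rail, and the rail's top strip runs around col 455 (top of the picture) to 438 (row 340). I'll measure the strip numerically in the wrist and side images.

```bash
python3 - <<'E'
from h import *
w=cv2.imread("pics/w6.png").mean(2).astype(int);d=cv2.imread("pics/d0.png").mean(2).astype(int)
for r in(60,120,180,240,300): print(r,422+0,w[r,425:470].tolist())
for c in(350,357,364,371,378): print(c,190,d[190:245,c].tolist())
E
```

```text
60 422 [172, 171, 171, 171, 170, 170, 170, 170, 170, 170, 170, 171, 171, 162, 124, 82, 69, 69, 69, 68, 69, 69, 68, 69, 69, 88, 141, 181, 191, 189, 188, 188, 188, 199, 174, 101, 101, 102, 104, 105, 107, 109, 110, 112, 113]
120 422 [180, 178, 177, 177, 176, 176, 175, 174, 175, 175, 175, 176, 146, 87, 73, 74, 73, 73, 74, 73, 75, 74, 72, 108, 161, 190, 196, 194, 193, 193, 193, 182, 149, 122, 120, 120, 119, 117, 117, 114, 114, 112, 112, 111, 109]
180 422 [175, 176, 176, 177, 177, 177, 177, 178, 178, 178, 154, 100, 78, 77, 76, 75, 76, 77, 76, 75, 74, 120, 174, 194, 199, 197, 197, 197, 196, 174, 134, 127, 127, 128, 127, 126, 127, 125, 125, 124, 122, 122, 121, 120, 117]
240 422 [175, 174, 174, 173, 173, 172, 172, 172, 152, 104, 77, 76, 75, 73, 75, 76, 75, 76, 75, 129, 185, 197, 199, 198, 197, 198, 207, 183, 116, 116, 116, 117, 115, 114, 114, 113, 112, 111, 110, 110, 109, 109, 108, 109, 108]
300 422 [167, 168, 168, 168, 168, 167, 146, 98, 71, 69, 68, 68, 70, 70, 70, 69, 73, 133, 185, 194, 194, 195, 194, 193, 179, 140, 110, 110, 111, 111, 111, 109, 109, 109, 109, 108, 109, 108, 107, 107, 106, 
[... 696 characters left out ...]
118, 120, 123, 137, 158, 177, 171, 151, 116, 88, 73, 78, 74, 76, 76, 77, 85, 93, 106, 110, 119, 116, 120, 115, 112, 115, 109, 115, 109, 110, 109, 112]
371 190 [121, 114, 109, 111, 110, 119, 127, 132, 131, 124, 129, 122, 119, 122, 126, 124, 124, 123, 122, 121, 121, 119, 124, 123, 122, 120, 117, 117, 118, 115, 118, 119, 120, 140, 160, 175, 171, 149, 113, 86, 73, 72, 75, 72, 75, 77, 82, 96, 105, 113, 118, 115, 119, 117, 121]
378 190 [136, 130, 124, 118, 119, 121, 124, 121, 122, 120, 121, 117, 116, 115, 116, 120, 124, 123, 121, 118, 115, 117, 115, 118, 119, 122, 121, 118, 121, 121, 116, 118, 117, 113, 116, 116, 115, 119, 117, 126, 140, 158, 171, 167, 146, 115, 86, 74, 70, 76, 74, 76, 74, 77, 79]
```

```bash
python3 - <<'E'
from h import *
def plane(M,pts):
    l=cv2.fitLine(np.array(pts,np.float32),cv2.DIST_L2,0,.01,.01).ravel();n=np.array([-l[1],l[0]]);L=np.r_[n,-n@l[2:]];return L@M
Mw=np.load("Mw6.npy");Ms=P("side")
a=plane(Mw,[(450.8,60),(448.4,120),(446.2,180),(444,240),(442,300)])
b=plane(Ms,[(350,206.6),(357,213.7),(364,220.9),(371,227.9),(378,234.9)])
for y in(-282,-207,-100,-40):
    A=np.array([a[[0,2]],b[[0,2]]]);r=-np.array([a[1]*y+a[3],b[1]*y+b[3]]);print(y,np.linalg.solve(A,r).round(1))
# scene cam also: load/home pts
for u,Xs in(((346.3,197.1),None),((275.6,185.8),None)): print([onz("scene",u,z).round(1).tolist() for z in(120,150)])
E
```

```text
-282 [631.4 163.2]
-207 [630.1 150. ]
-100 [628.2 131.2]
-40 [627.1 120.6]
[[680.8, -179.8], [626.7, -216.1]]
[[635.0, -37.4], [583.7, -82.3]]
```

Emit:
{"fn": "servo_tool", "kwargs": {"moves": [[[0,0.4,0.08],-0.004],[[0,0.36,0],0],[[0.5,0,0],0],[[0.6,0,0],0],[[0.6,0,0],0]]}}

```text
t: 10.87
eef_pos: [598.2, -210.1, 205.0]
orientation: [0.707, -0.707, -0.005, 0.007]
ft_force: [1.2, 0.2, -1.6]
finger_gap: 8.9
```

Emit:
{"fn": "servo_tool", "kwargs": {"moves": [[[0.6,0,0],0],[[0.5,0,0],0],[[0.3,0,0],0],[[0,0,0],0],[[0,0,0],0]]}}

```text
t: 11.28
eef_pos: [633.1, -209.5, 205.4]
orientation: [0.707, -0.707, -0.006, 0.007]
ft_force: [-0.3, 0.2, -1.3]
finger_gap: 9.0
```

Emit:
{"fn": "servo_tool", "kwargs": {"moves": [[[0,0,0],0],[[0,0,0],0]]}}

```text
t: 11.45
eef_pos: [632.7, -209.7, 206.3]
orientation: [0.707, -0.707, -0.006, 0.007]
ft_force: [-0.6, -0.3, -1.6]
finger_gap: 9.0
```

```bash
python3 - <<'E'
from h import *
s=state();print(s["ft_force"],s["ft_torque"],s["finger_gap"])
w=save("wrist","w7")[:,:,::-1];M=P("wrist");np.save("Mw7.npy",M);d=save("side","d7")[:,:,::-1];plan(632.6,-210,206,1.0)
cv2.imwrite("pics/c7.png",np.hstack([cv2.resize(w[100:400,220:420],None,fx=2,fy=2),cv2.resize(d[150:300,280:380],None,fx=4,fy=4,interpolation=cv2.INTER_CUBIC)]))
for p in((631.7,-100,131.2),(632.9,-170,143.5),(632.9+2.5,-170,143.5)): q=M@np.r_[p,1];print(q[:2]/q[2])
E
```

```text
[-0.59373689 -0.32261358 -1.56060304] [0.03406725 0.01941098 0.00310345] 9.01601954649155
cur [ 633.  -209.8  206.7] yaw 1.01 tilt [-0.  0. -1.] turn 0.0 x -0.02 y 0.03 z -0.01
[319.38224441  62.90764259]
[319.4273102 201.4015404]
[324.04752311 201.47647171]
```

View pics/c7.png

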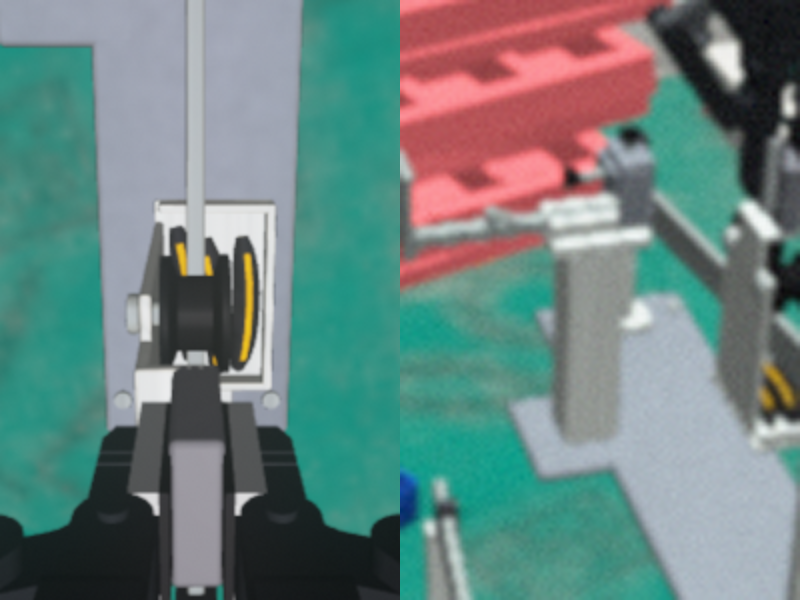

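The rail strip (crop col 196) lines up with the wheel groove (about 195) and the tab (196). Lowering slowly and watching the force.

Emit:
{"fn": "servo_tool", "kwargs": {"moves": [[[0,0.2,0],0],[[0,0.2,0],0],[[0,0,0],0],[[0,0,0],0]]}}

```text
t: 11.88
eef_pos: [633.1, -209.6, 195.8]
orientation: [0.707, -0.707, -0.006, 0.007]
ft_force: [-0.1, 0.2, -1.3]
finger_gap: 9.2
```

Emit:
{"fn": "servo_tool", "kwargs": {"moves": [[[0,0.08,0],0],[[0,0,0],0],[[0,0,0],0]]}}

```text
t: 12.13
eef_pos: [633.8, -209.8, 194.6]
orientation: [-0.707, 0.707, 0.006, -0.006]
ft_force: [-0.2, -1.2, -2.5]
finger_gap: 9.2
```

Emit:
{"fn": "servo_tool", "kwargs": {"moves": [[[0,0.08,0],0],[[0,0,0],0],[[0,0,0],0]]}}

```text
t: 12.38
eef_pos: [634.0, -209.8, 194.0]
orientation: [-0.707, 0.707, 0.007, -0.006]
ft_force: [-1.8, 0.8, 5.3]
finger_gap: 9.3
```

Emit:
{"fn": "servo_tool", "kwargs": {"moves": [[[0,0.06,0],0],[[0,0,0],0],[[0,0,0],0]]}}

```text
t: 12.63
eef_pos: [634.2, -209.8, 193.8]
orientation: [-0.707, 0.707, 0.007, -0.006]
ft_force: [-4.1, 2.2, 11.1]
finger_gap: 8.7
```

Emit:
{"fn": "servo_tool", "kwargs": {"moves": [[[0,0.06,0],0],[[0,0,0],0],[[0,0,0],0]]}}

```text
t: 12.88
eef_pos: [634.3, -209.7, 193.6]
orientation: [-0.707, 0.708, 0.008, -0.005]
ft_force: [-5.1, 3.8, 17.0]
finger_gap: 8.7
```

```bash
python3 - <<'E'
from h import *
s=state();print(s["eef_pos"],s["ft_force"],s["ft_torque"],s["finger_gap"])
w=cv2.imread("pics/w7.png");w8=save("wrist","w8")[:,:,::-1]
d=save("side","d8")[:,:,::-1]
cv2.imwrite("pics/c8.png",np.hstack([cv2.resize(w8[150:400,220:420],None,fx=2.4,fy=2.4),cv2.resize(d[170:300,340:400],None,fx=4.6,fy=4.6,interpolation=cv2.INTER_CUBIC)]))
for r in(190,200,210,215,220,230,245,260): print(r,w[r,290:345].mean(1).astype(int).tolist()[::2],'\n   ',w8[r,290:345].mean(1).astype(int).tolist()[::2])
E
```

```text
[ 634.26595479 -209.71774723  193.6019698 ] [-5.08285921  3.77407329 16.98204759] [ 0.23976763  0.96980863 -0.13290288] 8.712519048593728Traceback (most recent call last):
  File "<stdin>", line 5, in <module>
    return _nx.concatenate(arrs, 1, dtype=dtype, casting=casting)
           ~~~~~~~~~~~~~~~^^^^^^^^^^^^^^^^^^^^^^^^^^^^^^^^^^^^^^^
ValueError: all the input array dimensions except for the concatenation axis must match exactly, but along dimension 0, the array at index 0 has size 600 and the array at index 1 has size 598
```

A sideways reaction of -5 N in x suggests a wheel flank is riding on the rail edge. I'll raise it a little, shift 2 mm to -x and lower again.

Emit:
{"fn": "servo_tool", "kwargs": {"moves": [[[0,-0.16,0],0],[[-0.08,0,0],0],[[0,0,0],0]]}}

```text
t: 13.23
eef_pos: [632.1, -209.9, 194.1]
orientation: [-0.707, 0.707, 0.007, -0.006]
ft_force: [0.0, 0.2, 5.2]
finger_gap: 9.1
```

Emit:
{"fn": "servo_tool", "kwargs": {"moves": [[[0,0.1,0],0],[[0,0,0],0],[[0,0,0],0]]}}

```text
t: 13.48
eef_pos: [632.3, -209.8, 193.7]
orientation: [-0.707, 0.707, 0.007, -0.005]
ft_force: [-2.7, 3.3, 13.9]
finger_gap: 9.2
```

Emit:
{"fn": "servo_tool", "kwargs": {"moves": [[[0,0.06,0],0],[[0,0,0],0],[[0,0,0],0]]}}

```text
t: 13.73
eef_pos: [632.4, -209.8, 193.5]
orientation: [-0.707, 0.707, 0.008, -0.005]
ft_force: [-4.6, 3.1, 19.5]
finger_gap: 8.8
```

```bash
python3 - <<'E'
from h import *
s=state();print(s["eef_pos"],s["ft_force"],s["ft_torque"],s["finger_gap"])
w8=save("wrist","w9")[:,:,::-1];d=save("side","d9")[:,:,::-1]
cv2.imwrite("pics/c9.png",np.hstack([cv2.resize(w8[150:400,220:420],(480,600)),cv2.resize(d[170:300,320:390],(320,600),interpolation=cv2.INTER_CUBIC)]))
w=cv2.imread("pics/w7.png")
for r in(195,205,215,225,235): print(r,w[r,300:345].mean(1).astype(int).tolist()[::2],'\n   ',w8[r,300:345].mean(1).astype(int).tolist()[::2])
E
```

```text
[ 632.37795509 -209.76877566  193.54169698] [-4.59405371  3.13021558 19.46568782] [ 0.26942889  0.96170612 -0.11194933] 8.772302294273505
195 [168, 169, 168, 168, 168, 168, 155, 190, 192, 190, 189, 160, 170, 169, 171, 171, 171, 172, 172, 172, 171, 169, 167] 
    [184, 184, 185, 185, 185, 184, 163, 200, 208, 206, 207, 186, 185, 185, 185, 185, 186, 187, 187, 186, 186, 185, 183]
205 [216, 226, 226, 226, 226, 226, 210, 187, 192, 190, 189, 191, 225, 225, 225, 225, 224, 224, 224, 224, 224, 224, 223] 
    [237, 237, 237, 237, 237, 237, 216, 199, 209, 207, 208, 205, 237, 237, 237, 237, 237, 237, 237, 237, 237, 237, 237]
215 [103, 217, 187, 62, 68, 64, 112, 187, 192, 190, 188, 197, 229, 230, 231, 231, 229, 229, 230, 230, 230, 231, 227] 
    [129, 239, 150, 74, 75, 100, 198, 206, 208, 207, 208, 207, 239, 240, 240, 240, 238, 239, 240, 239, 240, 239, 237]
225 [92, 201, 187, 58, 120, 155, 126, 186, 191, 190, 187, 123, 70, 65, 90, 231, 229, 228, 190, 60, 66, 69, 64] 
    [122, 239, 134, 67, 160, 165, 83, 204, 208, 206, 207, 165, 77, 70, 200, 240, 238, 239, 157, 68, 77, 78, 70]
235 [53, 49, 46, 44, 53, 118, 143, 184, 191, 190, 188, 153, 155, 88, 46, 47, 49, 65, 140, 58, 62, 119, 155] 
    [55, 54, 52, 51, 66, 157, 156, 203, 208, 206, 206, 187, 156, 66, 51, 53, 56, 104, 62, 67, 71, 150, 158]
```

Emit:
{"fn": "servo_tool", "kwargs": {"moves": [[[0,-0.14,0],0],[[-0.08,0,0],0],[[0,0,0],0]]}}

```text
t: 14.08
eef_pos: [631.2, -210.0, 194.0]
orientation: [-0.707, 0.707, 0.008, -0.005]
ft_force: [1.9, 1.7, 6.5]
finger_gap: 8.6
```

Emit:
{"fn": "servo_tool", "kwargs": {"moves": [[[-0.08,0,0],0],[[0,0,0],0],[[0,0,0],0]]}}

```text
t: 14.33
eef_pos: [630.4, -210.1, 194.0]
orientation: [-0.707, 0.707, 0.008, -0.004]
ft_force: [3.9, 1.4, 6.1]
finger_gap: 9.0
```

Emit:
{"fn": "servo_tool", "kwargs": {"moves": [[[0.16,0,0],0],[[0.08,0,0],0],[[0,0,0],0],[[0,0,0],0]]}}

```text
t: 14.67
eef_pos: [632.2, -209.7, 193.8]
orientation: [0.707, -0.707, -0.005, 0.007]
ft_force: [-3.9, 2.7, 11.5]
finger_gap: 9.4
```

Emit:
{"fn": "servo_tool", "kwargs": {"moves": [[[0.08,0,0],0],[[0,0,0],0],[[0,0,0],0]]}}

```text
t: 14.92
eef_pos: [632.6, -209.5, 193.7]
orientation: [0.707, -0.707, -0.004, 0.008]
ft_force: [-7.4, 1.6, 13.6]
finger_gap: 8.8
```

Resistance on both sides shows the wheel is captured in the groove, neutral at about x 631.4. I'll centre it, unload, and release.

Emit:
{"fn": "servo_tool", "kwargs": {"moves": [[[-0.09,-0.06,0],0],[[0,0,0],0],[[0,0,0],0]]}}

```text
t: 15.17
eef_pos: [632.0, -209.7, 194.0]
orientation: [0.707, -0.707, -0.005, 0.007]
ft_force: [-3.9, 0.7, 5.7]
finger_gap: 8.9
```

Emit:
{"fn": "servo_tool", "kwargs": {"moves": [[[0,0,0],0],[[0,0,0],0],[[0,0,0],0],[[0,0,0],0],[[0,0,0],0]], "gripper": 0}}

```text
t: 15.58
eef_pos: [633.5, -209.8, 194.0]
orientation: [0.707, -0.707, -0.006, 0.007]
ft_force: [0.4, -0.1, 1.1]
finger_gap: 42.6
```

Emit:
{"fn": "servo_tool", "kwargs": {"moves": [[[0,0,0],0],[[0,0,0],0],[[0,0,0],0],[[0,0,0],0],[[0,0,0],0]]}}

```text
t: 16.0
eef_pos: [633.5, -209.8, 194.6]
orientation: [-0.707, 0.707, 0.006, -0.006]
ft_force: [-0.2, -0.6, -0.3]
finger_gap: 42.5
```

```bash
cat > chk.py <<'E'
from h import *
import sys
s=state();print(s["t"],s["eef_pos"].round(1),s["ft_force"].round(1),s["finger_gap"])
for c in("scene","side","wrist"): save(c,c+sys.argv[1])
for n in ["carrier","carrier_tab","carrier_tray","gate_tab"]:
    o=[]
    for c in ("scene","side","wrist"):
        r=spot_point(c,n); print(n,c,[(np.round(q["at"],1).tolist(),round(q["confidence"],2)) for q in r[:2]])
        if c!="wrist" and r and r[0]["confidence"]>.3:o.append((P(c),np.array(r[0]["at"])))
    if len(o)>=2: X,e=tri(o); print("   ",X.round(1),np.round(e,1))
E
python3 chk.py a
```

```text
16.0 [ 633.5 -209.8  194.6] [-0.2 -0.6 -0.3] 42.546093040977404
carrier scene [([306.2, 191.1], 0.93)]
carrier side [([354.7, 212.5], 0.83)]
carrier wrist [([312.3, 82.2], 0.87)]
    [ 631.3 -119.6  131.4] [0.8 1.2]
carrier_tab scene [([304.4, 168.2], 0.93)]
carrier_tab side [([359.0, 190.1], 0.69), ([370.0, 225.4], 0.16)]
carrier_tab wrist [([313.9, 47.9], 0.93)]
    [ 642.4 -105.8  172.7] [0.4 0.6]
carrier_tray scene [([314.8, 227.8], 0.97)]
carrier_tray side [([358.4, 242.1], 0.58), ([356.7, 214.9], 0.21)]
carrier_tray wrist [([322.3, 118.2], 0.62)]
    [ 639.9 -133.1   57. ] [1.6 2.5]
gate_tab scene [([244.3, 195.6], 0.61)]
gate_tab side [([278.2, 199.7], 0.65)]
gate_tab wrist []
    [ 478.3 -102.3  171.4] [0.9 1.2]
```

The carrier is rolling freely. Rising, closing the fingers, and moving above the near side of the gate.

Emit:
{"fn": "servo_tool", "kwargs": {"moves": [[[0,-0.8,0],0],[[0,-0.9,0],0],[[0,-0.9,0],0],[[-0.8,0,0],0],[[-1,0,0.2],0]]}}

```text
t: 17.17
eef_pos: [590.8, -206.9, 261.4]
orientation: [-0.706, 0.708, 0.008, -0.005]
ft_force: [-0.7, -0.3, -0.2]
finger_gap: 42.7
```

Emit:
{"fn": "servo_tool", "kwargs": {"moves": [[[-1,0,0.2],0],[[-1,0,0.2],0],[[-1,0,0.2],0],[[-1,0,0.2],0],[[-1,0,0.2],0]], "gripper": 1}}

```text
t: 17.58
eef_pos: [461.7, -182.6, 259.6]
orientation: [-0.707, 0.707, 0.006, -0.006]
ft_force: [-0.9, -0.3, -0.2]
finger_gap: 0.0
```

Emit:
{"fn": "servo_tool", "kwargs": {"moves": [[[-0.4,0,0],0],[[0,0,0],0],[[0,0,0],0],[[0,0,0],0],[[0,0,0],0]]}}

```text
t: 18.0
eef_pos: [454.6, -183.6, 259.6]
orientation: [-0.707, 0.707, 0.007, -0.006]
ft_force: [-0.3, 0.4, 0.2]
finger_gap: 0.0
```

```bash
python3 chk.py b; python3 - <<'E'
from h import *
M=P("wrist");r=spot_point("wrist","gate_tab")
for q in r[:1]: print([onz(0,q["at"],z,M).round(1).tolist() for z in(170,178)])
plan(430,-102,250,91)
r=spot_point("wrist","rail_home");print(r)
E
```

```text
18.0 [ 454.6 -183.6  259.6] [-0.3  0.4  0.2] 0.03669456857123873
carrier scene [([279.0, 187.3], 0.66)]
carrier side [([340.6, 200.9], 0.65)]
carrier wrist [([589.1, 39.8], 0.94)]
    [619.9 -60.1 126.8] [0.7 1.1]
carrier_tab scene [([272.4, 163.1], 0.84)]
carrier_tab side [([344.2, 181.4], 0.97)]
carrier_tab wrist [([579.2, 185.0], 0.35)]
    [634.6 -32.3 163.2] [2.3 3.5]
carrier_tray scene [([286.6, 220.6], 0.73)]
carrier_tray side []
carrier_tray wrist [([535.0, 78.6], 0.6)]
gate_tab scene [([243.5, 196.0], 0.78)]
gate_tab side [([276.9, 198.0], 0.7)]
gate_tab wrist [([369.6, 107.6], 0.98)]
    [ 475.9 -102.2  172.9] [0.1 0.1]
[[480.8, -93.7], [479.8, -94.2]]
cur [ 453.  -183.   259.6] yaw 1.03 tilt [ 0. -0. -1.] turn -1.57 x 3.26 y 0.38 z 0.86
[]
```

Emit:
{"fn": "servo_tool", "kwargs": {"moves": [[[0,0,0],-0.125],[[0,0,0],-0.125],[[0,0,0],-0.125],[[0,0,0],-0.125],[[0,0,0],-0.125]]}}

```text
t: 19.27
eef_pos: [453.0, -183.1, 259.6]
orientation: [-0.67, 0.67, 0.226, -0.225]
ft_force: [-0.3, 0.1, 0.1]
finger_gap: -0.2
```

Emit:
{"fn": "servo_tool", "kwargs": {"moves": [[[0,0,0],-0.125],[[0,0,0],-0.125],[[0,0,0],-0.125],[[0,0,0],-0.125],[[0,0,0],-0.125]]}}

```text
t: 19.68
eef_pos: [453.0, -183.1, 259.6]
orientation: [-0.568, 0.568, 0.421, -0.421]
ft_force: [0.7, -0.2, -1.1]
finger_gap: 0.3
```

Emit:
{"fn": "servo_tool", "kwargs": {"moves": [[[0,0,0],-0.125],[[0,0,0],-0.125],[[0,0,0],-0.07],[[0,0,1],0],[[0.4,0,0.4],0]]}}

```text
t: 20.1
eef_pos: [416.2, -174.3, 259.3]
orientation: [0.496, -0.496, -0.503, 0.505]
ft_force: [-1.2, 0.4, -0.1]
finger_gap: 0.1
```

Emit:
{"fn": "servo_tool", "kwargs": {"moves": [[[1,0,0],0],[[1,0,0],0],[[1,0,0],0],[[0,0,0],0],[[0,0,0],0]]}}

```text
t: 20.52
eef_pos: [416.1, -97.4, 259.8]
orientation: [-0.495, 0.495, 0.505, -0.505]
ft_force: [0.6, -0.1, 0.1]
finger_gap: -0.3
```

```bash
python3 chk.py c; python3 - <<'E'
from h import *
M=P("wrist");r=spot_point("wrist","gate_tab");k=eyes.get_calibration("wrist");print((-np.array(k["R"]).T@np.array(k["t"])).round())
for q in r[:1]: print(q,[onz(0,q["at"],z,M).round(1).tolist() for z in(170,176)])
plan(430,-98,163,91)
E
```

```text
20.5167 [416.1 -97.4 259.8] [ 0.6 -0.1  0.1] -0.33219941622702154
carrier scene [([278.4, 186.6], 0.9), ([241.0, 297.4], 0.61)]
carrier side [([342.4, 201.9], 0.93)]
carrier wrist []
    [625.9 -54.  123. ] [1.5 2.2]
carrier_tab scene [([273.9, 165.9], 0.95)]
carrier_tab side [([342.5, 177.7], 0.85)]
carrier_tab wrist []
    [628.8 -39.2 166.3] [0.4 0.6]
carrier_tray scene [([282.7, 220.6], 0.58)]
carrier_tray side [([348.9, 229.2], 0.91)]
carrier_tray wrist []
    [648.9 -43.1  37.3] [0. 0.]
gate_tab scene [([245.8, 194.7], 0.59)]
gate_tab side [([276.5, 200.9], 0.74)]
gate_tab wrist []
    [ 473.4 -111.3  176.3] [1.5 2.2]
[341. -99. 401.]
cur [416.5 -98.7 259.5] yaw 90.98 tilt [-0.  0. -1.] turn -0.0 x 0.02 y 3.86 z -0.54
```

```bash
python3 - <<'E'
from h import *
a=cv2.imread("pics/scenec.png");b=cv2.imread("pics/sidec.png")
cv2.imwrite("pics/c12.png",np.hstack([cv2.resize(a[140:270,225:325],(460,598),interpolation=cv2.INTER_CUBIC),cv2.resize(b[160:290,300:372],(331,598),interpolation=cv2.INTER_CUBIC)]))
E
```

```text
(no output)
```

View pics/c12.png

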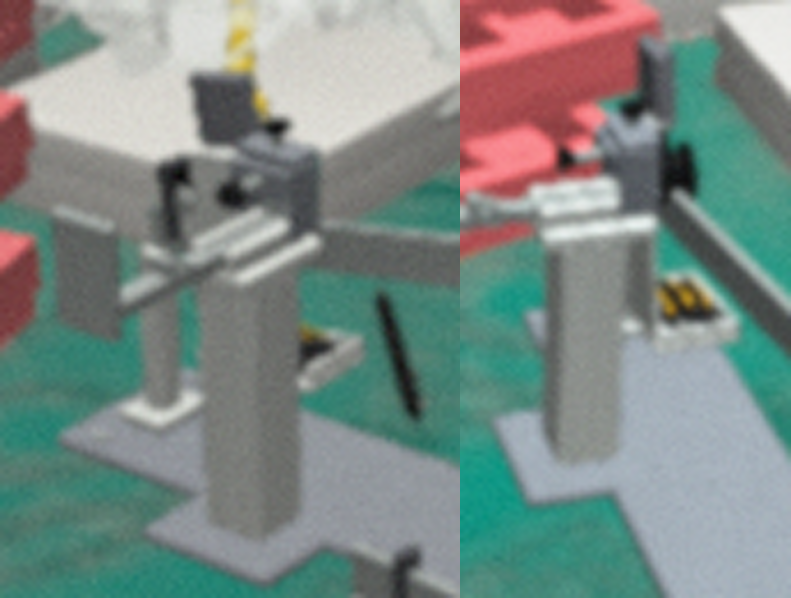

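The carrier hangs upright at the lower end by the stop, and the gate tab is clear on the near side. Descending in front of the tab.

Emit:
{"fn": "servo_tool", "kwargs": {"moves": [[[-0.2,0.8,0],0],[[0,1,0],0],[[0,1,0],0],[[0,1,0],0],[[0,0,-0.5],0]]}}

```text
t: 21.73
eef_pos: [423.0, -101.6, 160.3]
orientation: [0.5, -0.492, -0.502, 0.506]
ft_force: [-0.9, 0.4, -0.6]
finger_gap: 0.2
```

Emit:
{"fn": "servo_tool", "kwargs": {"moves": [[[0,0,-0.5],0],[[0,0,-0.3],0],[[0,0,0],0],[[0,0,0],0]]}}

```text
t: 22.07
eef_pos: [451.4, -103.5, 166.0]
orientation: [-0.494, 0.497, 0.505, -0.504]
ft_force: [0.4, -0.0, -0.6]
finger_gap: 0.4
```

Emit:
{"fn": "servo_tool", "kwargs": {"moves": [[[0,0,-0.2],0],[[0,0,-0.2],0],[[0,0,0],0]]}}

```text
t: 22.32
eef_pos: [460.5, -103.2, 165.2]
orientation: [-0.495, 0.496, 0.505, -0.504]
ft_force: [-0.2, -0.4, 0.5]
finger_gap: 0.2
```

Emit:
{"fn": "servo_tool", "kwargs": {"moves": [[[0,0,-0.2],0],[[0,0,0],0],[[0,0,0],0]]}}

```text
t: 22.57
eef_pos: [464.3, -102.9, 164.6]
orientation: [-0.496, 0.496, 0.504, -0.504]
ft_force: [-0.7, 0.1, -0.3]
finger_gap: 0.1
```

Emit:
{"fn": "servo_tool", "kwargs": {"moves": [[[0,0,-0.1],0],[[0,0,-0.1],0],[[0,0,0],0]]}}

```text
t: 22.82
eef_pos: [469.1, -102.7, 164.4]
orientation: [0.496, -0.496, -0.504, 0.504]
ft_force: [-0.2, -0.9, -0.4]
finger_gap: -0.4
```

Emit:
{"fn": "servo_tool", "kwargs": {"moves": [[[0,0,-0.1],0],[[0,0,-0.1],0],[[0,0,0],0]]}}

```text
t: 23.07
eef_pos: [472.3, -102.6, 164.3]
orientation: [0.497, -0.495, -0.503, 0.505]
ft_force: [-3.7, -1.0, 2.8]
finger_gap: 0.2
```

Emit:
{"fn": "servo_tool", "kwargs": {"moves": [[[0,0,-0.1],0],[[0,0,-0.1],0],[[0,0,0],0]]}}

```text
t: 23.32
eef_pos: [477.1, -102.5, 164.2]
orientation: [0.497, -0.494, -0.503, 0.505]
ft_force: [-5.0, -0.4, 3.3]
finger_gap: 0.3
```

Emit:
{"fn": "servo_tool", "kwargs": {"moves": [[[0,0,-0.1],0],[[0,0,-0.1],0],[[0,0,0],0]]}}

```text
t: 23.57
eef_pos: [482.0, -102.4, 164.2]
orientation: [0.497, -0.494, -0.503, 0.505]
ft_force: [-4.7, 0.1, 2.7]
finger_gap: -0.1
```

Contact at TCP x of about 472 with a 5 N spring. Advancing to just before the click range (about 510).

Emit:
{"fn": "servo_tool", "kwargs": {"moves": [[[0,0,-0.15],0],[[0,0,-0.15],0],[[0,0,-0.15],0],[[0,0,0],0]]}}

```text
t: 23.9
eef_pos: [493.3, -102.1, 164.1]
orientation: [0.497, -0.494, -0.503, 0.505]
ft_force: [-4.6, -0.7, 2.9]
finger_gap: -0.4
```

Emit:
{"fn": "servo_tool", "kwargs": {"moves": [[[0,0,-0.15],0],[[0,0,-0.15],0],[[0,0,-0.15],0],[[0,0,0],0],[[0,0,0],0]]}}

```text
t: 24.32
eef_pos: [504.3, -101.9, 164.1]
orientation: [0.497, -0.494, -0.503, 0.505]
ft_force: [-5.1, -0.2, 3.3]
finger_gap: -0.2
```

Emit:
{"fn": "servo_tool", "kwargs": {"moves": [[[0,0,-0.08],0],[[0,0,-0.08],0],[[0,0,0],0],[[0,0,0],0]]}}

```text
t: 24.65
eef_pos: [507.8, -101.8, 164.1]
orientation: [0.497, -0.494, -0.503, 0.506]
ft_force: [-6.7, -0.1, 3.8]
finger_gap: -0.3
```

Emit:
{"fn": "servo_tool", "kwargs": {"moves": [[[0,0,-0.05],0],[[0,0,0],0]]}}

```text
t: 24.82
eef_pos: [508.8, -101.8, 164.1]
orientation: [0.497, -0.494, -0.503, 0.506]
ft_force: [-6.4, -1.6, 5.0]
finger_gap: 0.0
```

Emit:
{"fn": "servo_tool", "kwargs": {"moves": [[[0,0,-0.05],0],[[0,0,0],0]]}}

```text
t: 24.98
eef_pos: [509.9, -101.8, 164.1]
orientation: [0.497, -0.494, -0.503, 0.506]
ft_force: [-7.2, -1.0, 4.6]
finger_gap: -0.1
```

Emit:
{"fn": "servo_tool", "kwargs": {"moves": [[[0,0,-0.05],0],[[0,0,0],0]]}}

```text
t: 25.15
eef_pos: [511.2, -101.8, 164.1]
orientation: [0.497, -0.494, -0.503, 0.506]
ft_force: [-6.6, -0.3, 5.9]
finger_gap: -0.0
```

Emit:
{"fn": "servo_tool", "kwargs": {"moves": [[[0,0,-0.05],0],[[0,0,0],0]]}}

```text
t: 25.32
eef_pos: [512.4, -101.7, 164.1]
orientation: [0.497, -0.494, -0.503, 0.506]
ft_force: [-6.9, -1.2, 4.5]
finger_gap: 0.0
```

Emit:
{"fn": "servo_tool", "kwargs": {"moves": [[[0,0,-0.05],0],[[0,0,0],0]]}}

```text
t: 25.48
eef_pos: [513.6, -101.7, 164.1]
orientation: [0.497, -0.494, -0.503, 0.506]
ft_force: [-7.4, -0.3, 5.1]
finger_gap: -0.0
```

Emit:
{"fn": "servo_tool", "kwargs": {"moves": [[[0,0,-0.05],0],[[0,0,0],0]]}}

```text
t: 25.65
eef_pos: [514.8, -101.7, 164.1]
orientation: [0.497, -0.494, -0.503, 0.506]
ft_force: [-7.4, -0.8, 4.3]
finger_gap: 0.1
```

Emit:
{"fn": "servo_tool", "kwargs": {"moves": [[[0,0,-0.05],0],[[0,0,0],0]]}}

```text
t: 25.82
eef_pos: [516.1, -101.6, 164.1]
orientation: [0.497, -0.494, -0.503, 0.506]
ft_force: [-6.8, -1.1, 5.3]
finger_gap: 0.2
```

Emit:
{"fn": "servo_tool", "kwargs": {"moves": [[[0,0,-0.05],0],[[0,0,0],0]]}}

```text
t: 25.98
eef_pos: [517.3, -101.6, 164.1]
orientation: [0.497, -0.494, -0.503, 0.506]
ft_force: [-7.9, -0.3, 4.3]
finger_gap: 0.0
```

Emit:
{"fn": "servo_tool", "kwargs": {"moves": [[[0,0,-0.05],0],[[0,0,0],0]]}}

```text
t: 26.15
eef_pos: [518.5, -101.6, 164.1]
orientation: [0.497, -0.494, -0.503, 0.506]
ft_force: [-7.7, -0.5, 4.9]
finger_gap: 0.0
```

Emit:
{"fn": "servo_tool", "kwargs": {"moves": [[[0,0,-0.05],0],[[0,0,0],0]]}}

```text
t: 26.32
eef_pos: [519.7, -101.6, 164.1]
orientation: [0.497, -0.494, -0.503, 0.506]
ft_force: [-7.0, -1.5, 5.5]
finger_gap: 0.2
```

Emit:
{"fn": "servo_tool", "kwargs": {"moves": [[[0,0,-0.05],0],[[0,0,0],0]]}}

```text
t: 26.48
eef_pos: [521.0, -101.6, 164.1]
orientation: [0.497, -0.494, -0.503, 0.506]
ft_force: [-5.9, -0.7, 4.6]
finger_gap: 0.1
```

Emit:
{"fn": "servo_tool", "kwargs": {"moves": [[[0,0,-0.05],0],[[0,0,0],0]]}}

```text
t: 26.65
eef_pos: [522.2, -101.5, 164.1]
orientation: [0.497, -0.494, -0.503, 0.506]
ft_force: [-7.0, 0.1, 5.7]
finger_gap: -0.0
```

Emit:
{"fn": "servo_tool", "kwargs": {"moves": [[[0,0,-0.05],0],[[0,0,0],0]]}}

```text
t: 26.82
eef_pos: [523.4, -101.5, 164.1]
orientation: [0.497, -0.494, -0.503, 0.506]
ft_force: [-7.8, -0.8, 4.9]
finger_gap: 0.2
```

Emit:
{"fn": "servo_tool", "kwargs": {"moves": [[[0,0,-0.05],0],[[0,0,0],0]]}}

```text
t: 26.98
eef_pos: [524.7, -101.5, 164.1]
orientation: [0.497, -0.494, -0.503, 0.506]
ft_force: [-7.2, -0.3, 5.6]
finger_gap: 0.2
```

Emit:
{"fn": "servo_tool", "kwargs": {"moves": [[[0,0,-0.05],0],[[0,0,0],0]]}}

```text
t: 27.15
eef_pos: [525.9, -101.5, 164.1]
orientation: [0.497, -0.494, -0.503, 0.506]
ft_force: [-7.0, -0.4, 5.4]
finger_gap: -0.1
```

Emit:
{"fn": "servo_tool", "kwargs": {"moves": [[[0,0,-0.05],0],[[0,0,0],0]]}}

```text
t: 27.32
eef_pos: [527.1, -101.4, 164.1]
orientation: [0.498, -0.494, -0.503, 0.506]
ft_force: [-7.0, -0.3, 5.6]
finger_gap: 0.1
```

Emit:
{"fn": "servo_tool", "kwargs": {"moves": [[[0,0,-0.05],0],[[0,0,0],0]]}}

```text
t: 27.48
eef_pos: [527.7, -101.4, 164.1]
orientation: [0.498, -0.493, -0.502, 0.506]
ft_force: [-8.9, -0.6, 6.0]
finger_gap: 0.0
```

Emit:
{"fn": "servo_tool", "kwargs": {"moves": [[[0,0,-0.05],0],[[0,0,0],0]]}}

```text
t: 27.65
eef_pos: [528.5, -101.4, 164.1]
orientation: [0.498, -0.493, -0.502, 0.506]
ft_force: [-10.4, -0.1, 7.4]
finger_gap: 0.1
```

Emit:
{"fn": "servo_tool", "kwargs": {"moves": [[[0,0,-0.05],0],[[0,0,0],0]]}}

```text
t: 27.82
eef_pos: [529.6, -101.4, 164.1]
orientation: [0.498, -0.493, -0.502, 0.507]
ft_force: [-11.1, -0.2, 7.1]
finger_gap: 0.1
```

Emit:
{"fn": "servo_tool", "kwargs": {"moves": [[[0,0,-0.05],0],[[0,0,0],0]]}}

```text
t: 27.98
eef_pos: [530.7, -101.4, 164.1]
orientation: [0.498, -0.493, -0.502, 0.507]
ft_force: [-10.7, -0.9, 7.0]
finger_gap: -0.2
```

The force is rising, so the catch is engaging. Smaller steps now.

Emit:
{"fn": "servo_tool", "kwargs": {"moves": [[[0,0,-0.04],0],[[0,0,0],0]]}}

```text
t: 28.15
eef_pos: [531.6, -101.3, 164.1]
orientation: [0.498, -0.493, -0.502, 0.507]
ft_force: [-11.7, -1.4, 6.6]
finger_gap: -0.3
```

Emit:
{"fn": "servo_tool", "kwargs": {"moves": [[[0,0,-0.04],0],[[0,0,0],0]]}}

```text
t: 28.32
eef_pos: [532.5, -101.3, 164.1]
orientation: [0.498, -0.493, -0.502, 0.507]
ft_force: [-11.0, -1.6, 8.1]
finger_gap: -0.0
```

Emit:
{"fn": "servo_tool", "kwargs": {"moves": [[[0,0,-0.04],0],[[0,0,0],0]]}}

```text
t: 28.48
eef_pos: [533.4, -101.3, 164.1]
orientation: [0.498, -0.493, -0.502, 0.507]
ft_force: [-10.7, -0.7, 8.1]
finger_gap: -0.0
```

Emit:
{"fn": "servo_tool", "kwargs": {"moves": [[[0,0,-0.04],0],[[0,0,0],0]]}}

```text
t: 28.65
eef_pos: [534.4, -101.3, 164.1]
orientation: [0.498, -0.493, -0.502, 0.507]
ft_force: [-11.2, 0.6, 7.8]
finger_gap: 0.0
```

Emit:
{"fn": "servo_tool", "kwargs": {"moves": [[[0,0,-0.04],0],[[0,0,0],0]]}}

```text
t: 28.82
eef_pos: [535.3, -101.3, 164.1]
orientation: [0.498, -0.493, -0.502, 0.507]
ft_force: [-12.1, -1.4, 8.2]
finger_gap: 0.0
```

Emit:
{"fn": "servo_tool", "kwargs": {"moves": [[[0,0,-0.04],0],[[0,0,0],0]]}}

```text
t: 28.98
eef_pos: [536.2, -101.2, 164.1]
orientation: [0.498, -0.493, -0.502, 0.507]
ft_force: [-12.2, -1.1, 9.4]
finger_gap: 0.0
```

Emit:
{"fn": "servo_tool", "kwargs": {"moves": [[[0,0,-0.04],0],[[0,0,0],0]]}}

```text
t: 29.15
eef_pos: [537.1, -101.2, 164.1]
orientation: [0.498, -0.493, -0.502, 0.507]
ft_force: [-11.6, -0.7, 8.6]
finger_gap: -0.0
```

Emit:
{"fn": "servo_tool", "kwargs": {"moves": [[[0,0,-0.04],0],[[0,0,0],0]]}}

```text
t: 29.32
eef_pos: [538.6, -101.2, 164.1]
orientation: [0.498, -0.493, -0.502, 0.507]
ft_force: [-10.2, -1.2, 8.0]
finger_gap: -0.2
```

Emit:
{"fn": "servo_tool", "kwargs": {"moves": [[[0,0,-0.04],0],[[0,0,0],0]]}}

```text
t: 29.48
eef_pos: [540.1, -101.2, 164.1]
orientation: [0.498, -0.493, -0.502, 0.506]
ft_force: [-9.8, -0.8, 6.2]
finger_gap: 0.1
```

Emit:
{"fn": "servo_tool", "kwargs": {"moves": [[[0,0,-0.03],0],[[0,0,0],0]]}}

```text
t: 29.65
eef_pos: [540.9, -101.2, 164.1]
orientation: [0.498, -0.493, -0.502, 0.506]
ft_force: [-9.8, -0.3, 7.0]
finger_gap: 0.2
```

Emit:
{"fn": "servo_tool", "kwargs": {"moves": [[[0,0,-0.03],0],[[0,0,0],0]]}}

```text
t: 29.82
eef_pos: [541.6, -101.2, 164.1]
orientation: [0.498, -0.493, -0.502, 0.506]
ft_force: [-9.9, -0.9, 6.5]
finger_gap: -0.1
```

Emit:
{"fn": "servo_tool", "kwargs": {"moves": [[[0,0,-0.03],0],[[0,0,0],0]]}}

```text
t: 29.98
eef_pos: [542.3, -101.1, 164.1]
orientation: [0.498, -0.493, -0.502, 0.506]
ft_force: [-10.2, -0.4, 7.3]
finger_gap: -0.2
```

Emit:
{"fn": "servo_tool", "kwargs": {"moves": [[[0,0,-0.04],0],[[0,0,0],0]]}}

```text
t: 30.15
eef_pos: [543.6, -101.1, 164.1]
orientation: [0.498, -0.493, -0.502, 0.506]
ft_force: [-10.3, 0.6, 6.0]
finger_gap: 0.3
```

Emit:
{"fn": "servo_tool", "kwargs": {"moves": [[[0,0,-0.04],0],[[0,0,0],0]]}}

```text
t: 30.32
eef_pos: [544.9, -101.1, 164.1]
orientation: [0.498, -0.494, -0.503, 0.506]
ft_force: [-8.0, -0.6, 5.1]
finger_gap: -0.1
```

Emit:
{"fn": "servo_tool", "kwargs": {"moves": [[[0,0,-0.04],0],[[0,0,0],0]]}}

```text
t: 30.48
eef_pos: [546.2, -101.1, 164.1]
orientation: [0.498, -0.494, -0.503, 0.506]
ft_force: [-7.5, -0.5, 5.7]
finger_gap: -0.1
```

Emit:
{"fn": "servo_tool", "kwargs": {"moves": [[[0,0,-0.04],0],[[0,0,0],0]]}}

```text
t: 30.65
eef_pos: [547.0, -101.1, 164.1]
orientation: [0.498, -0.494, -0.503, 0.506]
ft_force: [-9.0, -0.6, 4.7]
finger_gap: 0.0
```

Emit:
{"fn": "servo_tool", "kwargs": {"moves": [[[0,0,-0.04],0],[[0,0,0],0]]}}

```text
t: 30.82
eef_pos: [547.9, -101.0, 164.1]
orientation: [0.498, -0.494, -0.503, 0.506]
ft_force: [-8.1, -0.3, 6.2]
finger_gap: 0.2
```

Emit:
{"fn": "servo_tool", "kwargs": {"moves": [[[0,0,-0.04],0],[[0,0,0],0]]}}

```text
t: 30.98
eef_pos: [548.6, -101.0, 164.1]
orientation: [0.498, -0.493, -0.502, 0.506]
ft_force: [-9.3, -1.5, 7.1]
finger_gap: -0.3
```

Emit:
{"fn": "servo_tool", "kwargs": {"moves": [[[0,0,-0.04],0],[[0,0,0],0]]}}

```text
t: 31.15
eef_pos: [548.9, -101.0, 164.1]
orientation: [0.498, -0.493, -0.502, 0.507]
ft_force: [-10.7, -0.3, 7.2]
finger_gap: -0.5
```

Emit:
{"fn": "servo_tool", "kwargs": {"moves": [[[0,0,-0.04],0],[[0,0,0],0]]}}

```text
t: 31.32
eef_pos: [549.2, -101.0, 164.1]
orientation: [0.499, -0.493, -0.502, 0.507]
ft_force: [-12.1, -1.2, 8.3]
finger_gap: 0.2
```

Emit:
{"fn": "servo_tool", "kwargs": {"moves": [[[0,0,-0.04],0],[[0,0,0],0]]}}

```text
t: 31.48
eef_pos: [549.4, -101.0, 164.1]
orientation: [0.499, -0.492, -0.501, 0.507]
ft_force: [-14.1, -0.5, 10.5]
finger_gap: 0.2
```

Emit:
{"fn": "servo_tool", "kwargs": {"moves": [[[0,0,-0.04],0],[[0,0,0],0]]}}

```text
t: 31.65
eef_pos: [549.7, -101.0, 164.1]
orientation: [0.499, -0.492, -0.501, 0.508]
ft_force: [-16.0, -1.7, 11.2]
finger_gap: 0.0
```

16 N with stiff response suggests the buffer; the click was probably at about 544.5, where the force dropped and the gate jumped. I'll back off gently to test whether it's latched.

Emit:
{"fn": "servo_tool", "kwargs": {"moves": [[[0,0,0.1],0],[[0,0,0.1],0],[[0,0,0],0]]}}

```text
t: 31.9
eef_pos: [548.0, -101.0, 164.1]
orientation: [0.498, -0.494, -0.503, 0.506]
ft_force: [-8.0, 0.5, 4.8]
finger_gap: 0.4
```

Emit:
{"fn": "servo_tool", "kwargs": {"moves": [[[0,0,0.1],0],[[0,0,0],0],[[0,0,0],0]]}}

```text
t: 32.15
eef_pos: [546.3, -101.1, 164.1]
orientation: [0.497, -0.494, -0.503, 0.506]
ft_force: [-7.0, 0.1, 4.1]
finger_gap: 0.0
```

Emit:
{"fn": "servo_tool", "kwargs": {"moves": [[[0,0,0.1],0],[[0,0,0],0],[[0,0,0],0]]}}

```text
t: 32.4
eef_pos: [546.1, -101.3, 164.4]
orientation: [0.496, -0.495, -0.504, 0.505]
ft_force: [-3.2, -0.6, 2.1]
finger_gap: 0.0
```

Emit:
{"fn": "servo_tool", "kwargs": {"moves": [[[0,0,0.1],0],[[0,0,0],0],[[0,0,0],0]]}}

```text
t: 32.65
eef_pos: [545.1, -101.6, 164.7]
orientation: [-0.495, 0.496, 0.505, -0.504]
ft_force: [-0.3, 0.2, 0.4]
finger_gap: 0.0
```

Emit:
{"fn": "servo_tool", "kwargs": {"moves": [[[0,0,0.1],0],[[0,0,0.1],0],[[0,0,0],0],[[0,0,0],0]]}}

```text
t: 32.98
eef_pos: [539.2, -101.6, 164.6]
orientation: [-0.496, 0.496, 0.504, -0.504]
ft_force: [-0.2, -0.1, -0.1]
finger_gap: 0.0
```

```bash
python3 chk.py d
```

```text
32.9833 [ 539.2 -101.6  164.6] [-0.2 -0.1 -0.1] 0.04213295453996983
carrier scene []
carrier side [([343.4, 200.6], 0.72), ([344.4, 196.0], 0.49)]
carrier wrist [([366.0, 365.1], 0.35)]
carrier_tab scene []
carrier_tab side [([343.0, 180.2], 0.72)]
carrier_tab wrist []
carrier_tray scene [([284.3, 222.1], 0.49)]
carrier_tray side [([367.0, 389.8], 0.73), ([347.4, 229.9], 0.64)]
carrier_tray wrist []
    [ 303.3 -571.2  355.1] [176.9 213.9]
gate_tab scene [([273.2, 180.4], 0.84)]
gate_tab side [([313.5, 193.3], 0.73)]
gate_tab wrist []
    [ 547.3 -109.1  179.5] [0.5 0.8]
```

Latched: contact was lost at about 545.5 and the gate stays put. Backing away and rising.

Emit:
{"fn": "servo_tool", "kwargs": {"moves": [[[0,0,0.4],0],[[0,0,0.8],0],[[0,0,1],0],[[0,0,1],0],[[0,-1,0],0]]}}

```text
t: 34.15
eef_pos: [445.9, -99.7, 183.6]
orientation: [0.503, -0.489, -0.5, 0.508]
ft_force: [-1.5, -0.2, -0.6]
finger_gap: 0.2
```

Emit:
{"fn": "servo_tool", "kwargs": {"moves": [[[0,-1,0],0],[[0,-1,0],0],[[0,-0.5,0],0],[[0,0,0],0],[[0,0,0],0]]}}

```text
t: 34.57
eef_pos: [459.0, -103.0, 252.4]
orientation: [-0.495, 0.496, 0.504, -0.504]
ft_force: [0.1, 0.0, -0.4]
finger_gap: 0.3
```

```bash
python3 chk.py e; python3 - <<'E'
from h import *
for n in ["parts_bin","side_cutters","screwdriver_1"]:
    for c in("scene","side"): r=spot_point(c,n);print(n,c,[np.round(q["at"],1).tolist() for q in r[:1]])
a=cv2.imread("pics/sidec.png")[150:250,310:380];b=cv2.imread("pics/sidee.png")[150:250,310:380]
print("tab region diff",cv2.absdiff(a,b)[5:40,20:60].mean())
E
```

```text
34.5667 [ 459.  -103.   252.4] [ 0.1  0.  -0.4] 0.2510192481197194
carrier scene [([274.5, 184.7], 0.78)]
carrier side [([342.9, 201.0], 0.67)]
carrier wrist []
    [631.6 -39.4 119.4] [2.3 3.4]
carrier_tab scene [([274.4, 165.2], 0.7)]
carrier_tab side [([344.6, 179.4], 0.86)]
carrier_tab wrist []
    [634.4 -36.3 163.4] [0.5 0.8]
carrier_tray scene [([285.1, 221.8], 0.96), ([279.4, 185.6], 0.65)]
carrier_tray side [([347.9, 231.4], 0.9)]
carrier_tray wrist []
    [642.4 -55.2  40.7] [0.2 0.2]
gate_tab scene [([272.3, 179.3], 0.71)]
gate_tab side [([314.5, 193.6], 0.55)]
gate_tab wrist []
    [ 550.4 -104.7  178.3] [1.2 1.8]
parts_bin scene [[240.2, 294.1]]
parts_bin side [[258.3, 277.9]]
side_cutters scene [[186.5, 290.4]]
side_cutters side [[232.2, 260.7]]
screwdriver_1 scene [[433.5, 332.0]]
screwdriver_1 side []
tab region diff 2.5233333333333334
```

Everything checks out: the gate has held for more than 1.5 s, the carrier is at home, and the bystanders haven't moved.

```bash
python3 -c "
from rig import ticket;print(ticket.close_job())"
```

```text
the job is handed in; nothing more can be done
None
```

The carrier is hanging on the sloped rail at the stop, the gate is latched shut behind it, and I've handed the job in at about 35 s.

**Carrier:** My first grip caught the bracket beside the tab and nudged the carrier on its stand. I reopened, gripped higher and lifted it off cleanly. On the rail it resisted sideways pushes in both directions, so at least one wheel was in its groove. I then let go and it rolled down. The last measurement put it at about (632, -39, 119), matching the expected rest point within the 10 mm or so of camera scatter.

**Gate:** I pushed it in steps of about 1 mm.
- **First hump:** it reached about 12 N near 55–66 mm of travel, and I took it for drag because no buffer followed.
- **Click:** the force dropped and the gate jumped near 73 mm, which I took as the click. I inferred this from force and position and did not see it.
- **Buffer:** resistance went stiff about 4 mm later, and I stopped at 16 N, below the 28 N limit.
- **Latch:** when I backed off, contact was lost after about 4 mm and the gate stayed put.

**Last checks:** About 1.5 s after I let go, the gate tab was still at x ≈ 550 (it started near 476). The arm was clear, with no contact force. The parts bin and side cutters read the same as at the start to within 3 pixels. The networks found the screwdriver in the scene view only at the end, and I had no start reading from that camera to compare, so I couldn't confirm it stayed put; the arm never went near it.

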